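# Balance the specimen container over the light panel

### The job

Lift the metal tray a little by its upright grip plate and, before carrying it away, tilt it gently so that the loose container rolls from the end wall up onto the black strip at the middle of the arched floor and stays there. Then carry the tray with the container balanced near the strip to the light panel and hold it about 8 cm above the middle of the panel's glass, roughly level and with the container lying on the strip, for at least 5 seconds, and finish while still holding it so. Do not touch the container or let it leave the tray, and leave the vials, bottle and slide box alone.

Things in the scene. Friction and masses are not known exactly. Their poses are not given: they have to be found in the camera images.
- tray: Loose aluminium tray, 308 mm long (its y), 108 mm wide (its x), about 0.45 kg. Origin: centre of its underside, z up. Its floor is arched along y: highest (12 mm) on the middle line y = 0, radius 1800 mm, so it slopes down towards both ends by y/1800 rad (y in mm). Walls all round 34 mm high, end walls' inner faces at y = +-150 mm. Its -x side faces the robot within 0.3 rad.
- strip (a point): Middle of the floor's crest: x = 0, y = 0, z = 12 mm of the tray, axes as the tray's. A black strip 30 mm wide (along y) runs across the metal floor here. A container left on it at rest on a level tray stays.
- grip (a point): Where to grip the tray: on its upright grey grip plate, at x = -70, y = 0, z = 110 mm of the tray; axes as the tray's. The plate is 14 mm thick (x), 100 mm long (y), its top 20 mm above this point. Grip from above, fingers closing along the tray's x, at 60 N or more; fingertips no more than 25 mm below this point stay clear of the container.
- container: Loose white specimen container, grey cap, a drum 56 mm in diameter, 88 mm long, 0.12 kg (+-30 %), lying across the tray (axis along tray x). Origin: its centre. Rolls along tray y like a solid drum: acceleration 2/3 g sin(slope under it); rolling resistance balances a slope of about 0.012 rad. It starts resting against the tray's +y end wall, centre at y = 121 mm.
- panel: Fixed light panel: flat grey box 200 mm (x) by 220 mm (y) by 30 mm high with a white glass top. Origin: centre of its underside, on the bench; z up. It and the tray lie left and right of the robot's middle line, either way round.
- panel_glass (a point): Centre of the panel's glass top, 30 mm above the bench.
- vial_a: Bystander: small upright vial with a red cap, 28 mm in diameter, 75 mm high, loose. Origin: centre of its underside.
- vial_b: Bystander: a second vial just like the first.
- dropper: Bystander: clear bottle, 60 mm in diameter, 150 mm high, loose. Origin: centre of its underside.
- slidebox: Bystander: green slide box with a clear lid, 94 by 144 by 82 mm high, loose. Origin: centre of its underside.
Mind the look-alikes: they are no part of the job. Leave any purple or red look-alike of the container alone.

How it is judged:
By the outcome, as a careful person would: the job done as asked, in the order asked, and still so for the second after the job is handed in, while the arm keeps its last pose, push and grip.
It also fails if it takes over 67 s, if anything falls off the work surface, if the arm or the gripper's body presses on something with over 40 N, if the wrist force passes 120 N, or if a joint passes its speed limit or range.

### The arm

A 6-joint arm with a two-finger parallel gripper is mounted at the origin on the work surface. World frame = base frame: x ahead of the robot, y to its left, z up, the work surface at z = 0. Lengths are in mm, angles in rad, forces in N, time in s.
With the tool pointing down it reaches from about 350 to 775 mm from the base axis. Payload 7.3 kg.
Tool frame: the origin (TCP) lies midway between the tips of the shut fingers; the grasp point (between the pads) lies 19 mm behind it; z points along the fingers, y is the line along which they close (so a half turn about z gives the same grasp; the last joint's range is limited). The gripper opens to 92 mm and grips with 3 to 60 N. Pads are 19 mm wide; open, the fingers measure 130 mm over their backs; the gripper's body (75 mm by 190 mm) begins 47 mm behind the grasp point.
Start: joints at [0.992, 0.342, 1.524, -0, 1.275, -0.146], TCP at [220.181, 476.619, 226.741] pointing down, gripper open.
Joint ranges: [-2.53, 2.53], [-0.77, 2.02], [0.04, 2.7], [-1, 4.14], [0.28, 2.66], [-3.11, 3.11]. Speed limits (rad/s): [2.57, 2.57, 3.14, 3.14, 3.14, 3.14].

### API

Orientations are given as [roll, pitch, yaw] about the fixed x, y, z axes, in that order (R = Rz(yaw) Ry(pitch) Rx(roll)).
In Python, from plant import bot gives the robot as it stands.
- The arm moves only by the tool servo_tool, never from a script. Its argument "deltas" is a list of rows, each a list of 2 entries, a list of its own where there are three numbers: the shift along the tool's x, y, z in m, then the turn, a rotation vector about the tool's x, y, z in degrees. A call has 1 to 20 rows; each row shifts and turns the commanded pose from where the row before left it, along the tool's axes as they then stand; what a row does not reach is not made up. A row lasts 1/8 s, in which the tool goes at most 62.5 mm and 10.7 degrees, less where a joint would pass 70% of its speed; a pose out of reach is approached as far as the arm can. A call with a gripper value outside its range is refused whole. "fingers" is the opening, from 0 (shut) to 1 (fully open), set as the call begins (left out, the last holds). The fingers move at their own pace and stop on an object; the grip force is fixed at half the most. Time passes only in rows, so rows that do not move let the fingers close. It gives the time, the measured TCP pose, the force, the opening and the grip force at its end, in the units of the state.
- bot.get_obs(): the state, without advancing time (a new reading comes with each control period).
- bot.capture(name): name is "scene" or "top" or "wrist"; returns the picture (384x512x3 uint8, red, green, blue); there is no depth.
- bot.camera_model(name): a dict with "mtx" (3x3 intrinsics, pixels), "dist" ([k1, k2, p1, p2, k3] as OpenCV has them; the pictures are not rectified), "xyz" and "rotation" of the camera in the world. Camera axes: x right, y down, z forward; pixel columns grow to the right and rows downward; lengths in mm; the calibration is good to about 2 mm. A picture is of the moment at which its call begins: read the wrist's pose just before it. camera_model takes no time and is no camera call; for the wrist camera it gives the pose at the moment of the call.
- bot.close_job(): hands the job in; it is judged then, once.
The state is a dict: "time": time; "joint_positions": joint angles; "dq": joint speeds; "tau": joint torques, N m; "tool_pos": TCP position; "tcp_rot": TCP orientation; "contact_force": force on the tool from outside, world axes, zero at the start; "moment": the same for the moment, N m; "grip_width": finger opening in mm; "finger_force": force on a finger pad.
Only numpy, scipy, OpenCV 4.12 (cv2) and the standard library are available. Lean on these libraries where they do the work, as an engineer would, in place of code of your own. Each camera call takes 0.05 s, during which the arm holds its last target. There are 200 camera calls.

## Working session

There is one attempt and no reset: what is moved stays moved. The work goes in short steps, Python scripts to look and compute and a tool call to move; the robot and the scene stay as the last step left them, time stands still between calls to the robot, and variables do not carry over. Pictures are saved under pics/ and viewed, at most 10 in all, crops included, and the job is handed in when it is done.

Besides the shell and the picture viewer there is one more tool, called after "Call:" as a command line: name --argument value ..., lists and objects as JSON in quotes. servo_tool: Moves the arm, as the interface text tells. Its arguments: {"type":"object","properties":{"deltas":{"type":"array"},"fingers":{"type":"number"}},"required":["deltas"]}

```bash
ls; mkdir -p pics
python3 - <<'E'
from plant import bot
import cv2,numpy as np
o=bot.get_obs();print({k:np.round(v,3).tolist() for k,v in o.items()})
for n in("top","scene"):
    m=bot.camera_model(n);print(n,{k:np.round(v,3).tolist() for k,v in m.items()})
    cv2.imwrite(f"pics/{n}0.png",bot.capture(n)[:,:,::-1])
E
```

```text
pics
{'time': 0.0, 'joint_positions': [0.992, 0.343, 1.525, 0.0, 1.275, -0.146], 'dq': [-0.001, -0.001, -0.002, 0.0, 0.0, 0.0], 'tau': [0.001, -43.125, -24.421, 0.072, 0.056, -0.0], 'tool_pos': [219.929, 476.248, 226.041], 'tcp_rot': [-3.14, -0.0, 2.709], 'contact_force': [0.295, -0.174, 1.574], 'moment': [-0.036, 0.018, -0.063], 'finger_force': 0.0, 'grip_width': 91.666}
top {'mtx': [[389.688, 0.0, 251.419], [0.0, 389.688, 189.115], [0.0, 0.0, 1.0]], 'dist': [-0.004, 0.0, 0.0, 0.0, 0.0], 'xyz': [436.981, 143.065, 1202.004], 'rotation': [-2.967, -0.0, -1.543]}
scene {'mtx': [[349.087, 0.0, 254.038], [0.0, 349.087, 192.223], [0.0, 0.0, 1.0]], 'dist': [-0.078, 0.0, 0.0, 0.0, 0.0], 'xyz': [1022.164, -319.452, 644.936], 'rotation': [-2.302, -0.006, 0.713]}
```

View pics/top0.png

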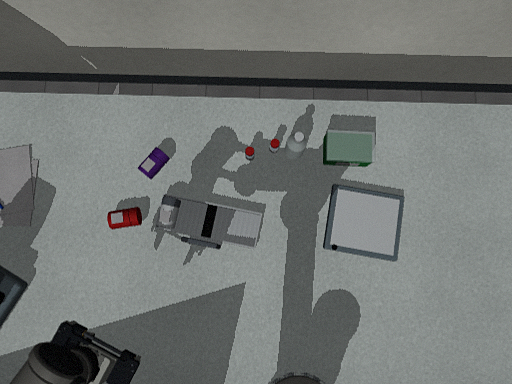

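View pics/scene0.png

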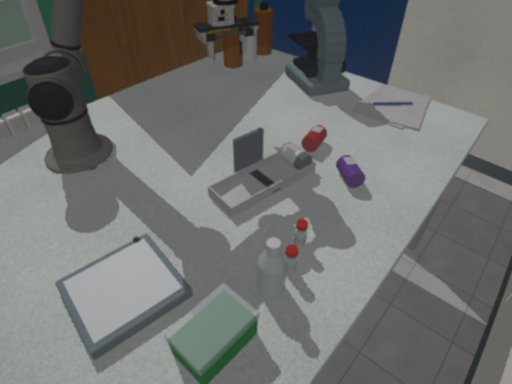

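Candidates for the container in the top view: the purple drum (153,162), the red drum (125,217), and the white drum with a grey cap (169,211) inside the tray. I choose the white one, in the tray's left (+y) end. The panel is at (365,222). I'll check this in a crop.

Run:
```python
import cv2
a=cv2.imread("pics/top0.png")[180:270,140:280]
a=cv2.resize(a,None,fx=4,fy=4,interpolation=cv2.INTER_CUBIC)
b=cv2.imread("pics/scene0.png")[120:220,200:330]
b=cv2.resize(b,(390,300),interpolation=cv2.INTER_CUBIC)
cv2.imwrite("pics/c1.png",a);cv2.imwrite("pics/c2.png",b)
```

```text
(no output)
```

View pics/c1.png

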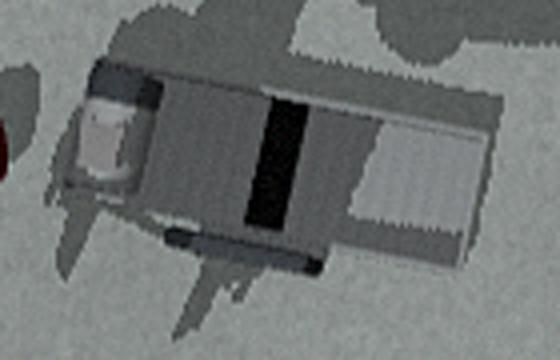

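The crop confirms it: a white drum with a dark grey cap lies at crop (110,130), the +y end of the tray. The black strip is at (276,163) and the grip plate top runs from (172,237) to (320,265).

```bash
cat > h.py <<'E'
import numpy as np,cv2
from scipy.spatial.transform import Rotation as R
def ray(m,px):
    u=cv2.undistortPoints(np.float64(px).reshape(-1,1,2),np.float64(m["mtx"]),np.float64(m["dist"])).reshape(-1,2)
    r=np.array(m["rotation"]); Rm=r if r.ndim==2 else R.from_euler("xyz",r).as_matrix()
    return np.c_[u,np.ones(len(u))]@Rm.T
def onz(m,px,z):
    d=ray(m,px);c=np.array(m["xyz"]);return c+d*((z-c[2])/d[:,2])[:,None]
def comps(mask,amin):
    n,l,s,c=cv2.connectedComponentsWithStats(mask.astype(np.uint8))
    return [(s[i],c[i],l==i) for i in range(1,n) if s[i][4]>=amin]
E
python3 - <<'E'
from plant import bot
from h import *
m=bot.camera_model("top");im=cv2.imread("pics/top0.png");g=im.max(2)
sub=np.zeros(g.shape,bool);sub[195:245,185:235]=1
for s,c,k in comps((g<25)&sub,30):
    print("dark",s,c);ys,xs=np.nonzero(k);
    b=cv2.boxPoints(cv2.minAreaRect(np.c_[xs,ys].astype(np.float32)));w=onz(m,b,12);print(w.round(1),w.mean(0))
print(g[234:252,178:226:3])
p=np.array([[172,237],[320,265]])/4+[140,180]-.375
w=onz(m,p,130);print("plate",w.round(1),w.mean(0),np.linalg.norm(w[1]-w[0]))
# panel
hsv=cv2.cvtColor(im,cv2.COLOR_BGR2HSV)
sub[:]=0;sub[175:270,315:412]=1
for s,c,k in comps((g>np.percentile(g[190:250,340:395],30)-12)&sub,1500):
    ys,xs=np.nonzero(k);b=cv2.boxPoints(cv2.minAreaRect(np.c_[xs,ys].astype(np.float32)));w=onz(m,b,30);print("glass",s,w.round(1),w.mean(0))
print(g[225,318:412:2])
E
```

```text
dark [201 204  16  33 297] [208.72727273 220.56565657]
[[500.3 298.7  12. ]
 [596.2 282.2  12. ]
 [590.7 254.3  12. ]
 [495.  271.1  12. ]] [545.5417433  276.59374867  12.        ]
[[131 127 113 102  81  88  91  86   0  10   7  76  88  89  90  96]
 [ 87 147 156 136  73  79  91  92   0   7   0  84  92  88  85  93]
 [ 82 121 120 138  85  76  82  89  56  18   0 102  90  92  85  94]
 [ 81  50  21  89  64  94  82  91  96  67  36  99  84  94  90  89]
 [109  28  39  25  41  68  87  85  88  93  76  96  90  92  84  88]
 [142  35  44  41  64  46  63  76  83  80  87  93  84  91  96  92]
 [138  48  42  42  74  68  63  50  58  75  91  96  82  81  93 106]
 [134 117  66  59  74  69  66  69  46  52  76  87  90  77  85 134]
 [139 150 127  91  71  74  66  68  67  64  51  61  74  92  78 149]
 [142 141 140 130  74  70  70  68  71  68  71  53  47  71  89 156]
 [144 141 141 151 118  79  71  70  77  68  73  66  65  21  73 151]
 [136 146 136 145 131  92  92  69  75  68  71  67  65  13  40 147]
 [138 140 141 139  82  94  85  94  75  64  62  72  76  21  30 143]
 [136 140 147 144  85  90  89  86  88  89 103  8
[... 235 characters left out ...]
41  85  86  80 136 110 145 149 143 142 142 150 142]]
plate [[482.3 332.3 130. ]
 [466.2 230.5 130. ]] [474.20345199 281.41428389 130.        ] 103.1197129048496
glass [ 315  175   97   95 2917] [[ 692.5  -45.4   30. ]
 [ 700.7 -340.6   30. ]
 [ 417.  -328.4   30. ]
 [ 409.2  -45.2   30. ]] [ 554.85565951 -189.9033785    30.        ]
glass [ 330  189   69   66 3470] [[ 483.5  -86.5   30. ]
 [ 650.8 -115.6   30. ]
 [ 623.4 -308.6   30. ]
 [ 457.5 -275.    30. ]] [ 553.78785057 -196.40881647   30.        ]
[139 139 137 139  30  80  84 100 159 151 155 151 152 153 153 153 151 153
 149 155 150 149 151 154 150 150 154 156 149 153 153 155 151 148 156 152
 147 155 149 153  75  83 149 149 144 146 144]
```

View pics/c2.png

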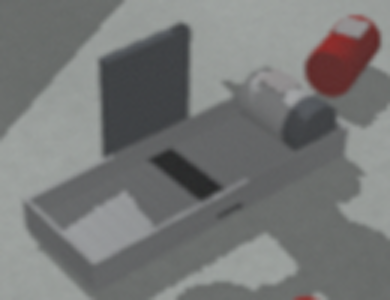

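Call:
servo_tool --deltas '[[[0,0,0],[0,0,9.35]],[[0,0,0],[0,0,9.35]],[[0,0,0],[0,0,9.35]],[[0,0,0],[0,0,9.35]],[[0,0,0],[0,0,9.35]],[[0,0,0],[0,0,9.35]],[[0,0,0],[0,0,9.3]],[[0,0,0],[0,0,9.3]],[[-0.01,0.02,0],[0,0,0]],[[-0.02,0.04,0],[0,0,0]],[[-0.025,0.05,0],[0,0,0]],[[-0.025,0.05,0],[0,0,0]],[[-0.025,0.05,0],[0,0,0]],[[-0.02,0.04,0],[0,0,0]],[[-0.015,0.024,0],[0,0,0]],[[-0.005,0.01,0],[0,0,0]],[[0,0,0],[0,0,0]],[[0,0,0],[0,0,0]]]' --fingers 1

```text
time: 2.35
tool_pos: [475.4, 287.6, 226.7]
tcp_rot: [-3.141, -0.0, 1.406]
contact_force: [-0.9, -0.1, -0.2]
grip_width: 91.9
finger_force: 0.0
```

Run:
```python
from plant import bot
from h import *
m=bot.camera_model("wrist");im=bot.capture("wrist")[:,:,::-1];cv2.imwrite("pics/w1.png",im)
o=bot.get_obs();print(o["time"],o["tool_pos"],o["tcp_rot"]);print({k:np.round(v,3).tolist() for k,v in m.items()})
```

```text
2.4 [475.42233359 287.63968579 226.78515399] [-3.14127421e+00 -2.23073083e-04  1.40646141e+00]
{'mtx': [[324.357, 0.0, 258.068], [0.0, 324.357, 192.12], [0.0, 0.0, 1.0]], 'dist': [-0.046, 0.0, 0.0, 0.0, 0.0], 'xyz': [487.91, 361.343, 383.984], 'rotation': [2.864, 0.001, -0.164]}
```

View pics/w1.png

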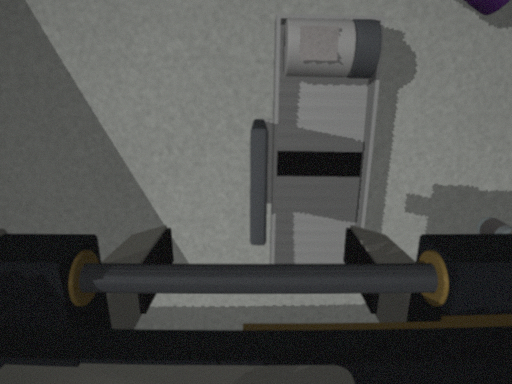

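The wrist view shows the white container at (330,48), the strip at (319,163), and the plate top from (260,121) to (258,244). The look-alikes are outside the tray.

Run:
```python
from plant import bot
from h import *
m=bot.camera_model("wrist");im=cv2.imread("pics/w1.png");g=im.max(2)
print(g[[150,180,210,235],246:282]);print(g[112:128,260],g[236:252,258])
sub=np.zeros(g.shape,bool);sub[135:190,270:370]=1
for s,c,k in comps((g<25)&sub,300):
    ys,xs=np.nonzero(k);b=cv2.boxPoints(cv2.minAreaRect(np.c_[xs,ys].astype(np.float32)));w=onz(m,b,12);print(s,w.round(1),w.mean(0))
w=onz(m,[[260,121],[259,244],[253,180],[268,180]],130);print(w.round(1))
# container edge rows at its mid height
w=onz(m,[[330,18],[330,77]],40);print(w.round(1))
```

```text
[[127 124 124 114  96  72  72  74  71  72  75  71  72  68  77  71  71  70
   64  56  53  55  76  86  90  79  75  73  81  87  82  75  68  75  74  74]
 [125 128 126 119  98  80  73  73  74  75  73  78  67  69  75  70  70  66
   65  51  57  69  81  84  82  77  73  78  86  85  82  83  86  88  86  87]
 [130 135 128 114  89  76  74  70  74  71  71  71  71  73  69  66  73  64
   57  57  83 116 132 128 117  90  77  83  86  86  85  83  85  85  81  84]
 [132 131 134 123  93  80  72  75  72  68  70  67  72  64  67  69  69  58
   53  66 103 128 135 126 113 108 121 120 113 101  87  84  83  82  88  86]]
[123 124 126 123 124 122 110  76  52  42  40  44  41  41  39  44] [ 68  68  68  67  69  68  65  70  74 100 123 128 128 129 130 134]
[ 278  152   83   24 1560] [[496.5 274.9  12. ]
 [500.9 301.3  12. ]
 [594.6 284.2  12. ]
 [591.9 257.4  12. ]] [545.98748995 279.42960527  12.        ]
[[486.5 345.8 130. ]
 [469.  244.4 130. ]
 [473.4 300.7 130. ]
 [485.3 298.7 130. ]]
[[569.  426.6  40. ]
 [562.8 372.1  40. ]]
```

Call:
servo_tool --deltas '[[[0.001,0.001,0.01],[0,0,-0.3]],[[0.002,0.001,0.02],[0,0,0]],[[0,0,0.03],[0,0,0]],[[0,0,0.03],[0,0,0]],[[0,0,0.02],[0,0,0]],[[0,0,0.015],[0,0,0]],[[0,0,0.01],[0,0,0]],[[0,0,0.002],[0,0,0]],[[0,0,0],[0,0,0]],[[0,0,0],[0,0,0]]]'

```text
time: 3.65
tool_pos: [479.2, 289.6, 90.4]
tcp_rot: [3.14, -0.001, 1.41]
contact_force: [0.3, -0.2, -1.0]
grip_width: 92.0
finger_force: 0.0
```

Call:
servo_tool --deltas '[[[0,0,0],[0,0,0]],[[0,0,0],[0,0,0]],[[0,0,0],[0,0,0]],[[0,0,0],[0,0,0]],[[0,0,0],[0,0,0]],[[0,0,0],[0,0,0]],[[0,0,0],[0,0,0]],[[0,0,0],[0,0,0]]]' --fingers 0

```text
time: 4.65
tool_pos: [478.3, 289.4, 89.7]
tcp_rot: [-3.14, 0.0, 1.41]
contact_force: [-4.5, 0.4, 3.4]
grip_width: 16.2
finger_force: 2.3
```

Call:
servo_tool --deltas '[[[0,0,0],[0,0,0]],[[0,0,0],[0,0,0]],[[0,0,0],[0,0,0]],[[0,0,0],[0,0,0]]]' --fingers 0

```text
time: 5.15
tool_pos: [478.6, 289.3, 89.7]
tcp_rot: [-3.141, 0.0, 1.41]
contact_force: [-3.7, -1.4, 1.9]
grip_width: 13.9
finger_force: 29.9
```

Run:
```python
from plant import bot
from h import *
m=bot.camera_model("wrist");im=bot.capture("wrist")[:,:,::-1];cv2.imwrite("pics/w2.png",im)
o=bot.get_obs();print(o["time"],o["tool_pos"],o["tcp_rot"],o["moment"]);print({k:np.round(v,3).tolist() for k,v in m.items()})
```

```text
5.2 [478.64374347 289.26667775  89.69772658] [-3.14124107e+00  2.37517006e-04  1.41023941e+00] [-0.27272013  0.6128776  -0.1558217 ]
{'mtx': [[324.357, 0.0, 258.068], [0.0, 324.357, 192.12], [0.0, 0.0, 1.0]], 'dist': [-0.046, 0.0, 0.0, 0.0, 0.0], 'xyz': [490.773, 363.16, 246.939], 'rotation': [2.864, 0.001, -0.16]}
```

View pics/w2.png

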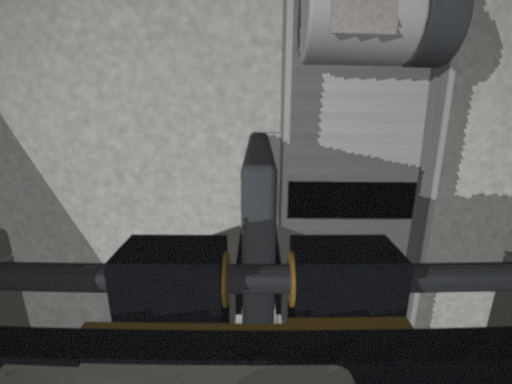

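Gripped at 29.9 N, plate 13.9 mm. The strip is at rows 182–219 and the container's lower edge is at row 65. Next I lift 50 mm.

Call:
servo_tool --deltas '[[[0,0,-0.002],[0,0,0]],[[0,0,-0.004],[0,0,0]],[[0,0,-0.007],[0,0,0]],[[0,0,-0.008],[0,0,0]],[[0,0,-0.008],[0,0,0]],[[0,0,-0.008],[0,0,0]],[[0,0,-0.007],[0,0,0]],[[0,0,-0.004],[0,0,0]],[[0,0,-0.002],[0,0,0]],[[0,0,0],[0,0,0]],[[0,0,0],[0,0,0]]]'

```text
time: 6.58
tool_pos: [478.7, 289.3, 139.5]
tcp_rot: [-3.141, 0.0, 1.41]
contact_force: [-0.1, -0.3, -6.0]
grip_width: 13.8
finger_force: 30.0
```

```bash
cat >> h.py <<'E'
def tray_rays(m,o,px):
    "rays and camera centre in level-tray axes fixed to the gripper (origin = tray origin)"
    T=R.from_euler("xyz",o["tcp_rot"]).as_matrix()
    B=np.c_[T[:,1],T[:,0],-T[:,2]]            # tray x,y,z
    c=(np.array(m["xyz"])-o["tool_pos"])@B+[-70,0,90]
    return c,ray(m,px)@B
def floorpt(m,o,px,z=12):
    c,d=tray_rays(m,o,px);return c+d*((z-c[2])/d[:,2])[:,None]
def drum_y(m,o,px,side):
    "centre y from a silhouette pixel; side +1: the +y edge, -1: the -y edge"
    from scipy.optimize import brentq
    c,d=tray_rays(m,o,[px]);d=d[0]/np.hypot(d[0,1],d[0,2])
    f=lambda y:(y-c[1])*d[2]-(40-y*y/3600-c[2])*d[1]+side*28  # signed distance of ray from axis
    return brentq(f,-160,160)
E
cat > look.py <<'E'
import sys
from plant import bot
from h import *
n=sys.argv[1]
def look(n):
    o=bot.get_obs();m=bot.camera_model("wrist");im=bot.capture("wrist")[:,:,::-1];cv2.imwrite(f"pics/{n}.png",im);return o,m,im
if __name__=="__main__":
    o,m,im=look(n);g=im.max(2)
    print(o["time"],np.round(o["tool_pos"],1),np.round(o["tcp_rot"],4),np.round(o["moment"],3),np.round(o["contact_force"],1))
    print("strip rows",np.nonzero(g[150:232,300:405].mean(1)<45)[0][[0,-1]]+150)
E
python3 look.py w3
python3 - <<'E'
from plant import bot
from h import *
o=bot.get_obs();m=bot.camera_model("wrist");im=cv2.imread("pics/w3.png");g=im.max(2)
print("floor",floorpt(m,o,[[350,182],[350,219],[288,200],[414,200]]).round(1))
for s in(1,-1): print([round(drum_y(m,o,[350,r],s)) if 1 else 0 for r in (40,66,100,130,160)])
print(im[30:110:3,350].tolist());print(im[30:110:3,440].tolist())
E
```

```text
6.575 [478.7 289.3 139.5] [-3.1412e+00  2.0000e-04  1.4102e+00] [-0.259  0.43   0.022] [-0.1 -0.3 -6. ]
strip rows [182 217]
floor [[ -1.1  15.7  12. ]
 [  1.2 -13.9  12. ]
 [-47.3   1.5  12. ]
 [ 49.6   1.5  12. ]]
[139, 124, 103, 85, 66]
[82, 67, 47, 29, 9]
[[142, 143, 148], [108, 111, 114], [97, 99, 97], [119, 121, 119], [124, 125, 124], [117, 118, 118], [109, 112, 110], [106, 109, 109], [99, 102, 100], [95, 94, 96], [80, 81, 81], [75, 77, 76], [109, 109, 109], [107, 107, 108], [103, 105, 104], [108, 110, 109], [121, 121, 120], [154, 156, 154], [154, 156, 155], [155, 157, 156], [153, 153, 154], [150, 153, 151], [151, 150, 153], [151, 154, 151], [155, 156, 154], [153, 152, 154], [158, 160, 158]]
[[73, 72, 70], [69, 68, 68], [71, 68, 67], [70, 67, 66], [67, 65, 62], [62, 60, 56], [61, 57, 56], [58, 54, 54], [58, 57, 52], [54, 52, 50], [49, 49, 50], [48, 45, 44], [58, 53, 56], [66, 67, 65], [60, 63, 62], [83, 84, 82], [111, 111, 111], [107, 110, 108], [107, 109, 108], [104, 105, 103], [109, 110, 109], [112, 112, 114], [109, 109, 110], [113, 116, 114], [110, 111, 110], [110, 111, 109], [112, 111, 112]]
```

Run:
```python
from h import *
A,B=[cv2.imread(f"pics/{n}.png",0).astype(np.float32) for n in("w2","w3")]
for n,(r0,r1,c0,c1) in dict(strip=(172,228,285,420),drum=(5,75,300,410),cap=(20,75,400,465),plate=(135,230,240,280),wallL=(70,160,280,300)).items():
    a,b=A[r0:r1,c0:c1],B[r0:r1,c0:c1]
    print(n,cv2.phaseCorrelate(a-a.mean(),b-b.mean(),cv2.createHanningWindow(a.shape[::-1],cv2.CV_32F)))
for I in(A,B):print(I[176:224,330:390].mean(1).round()[[*range(2,12)]+[*range(36,48)]], I[56:72,320:400].mean(1).round())
```

```text
strip ((1.673359779286642, -1.4286892904520876), 0.22223564289234302)
drum ((-1.026074707921886, 0.4475366169752846), 0.5166929761568705)
cap ((-0.9667370798134769, -0.027192364072611497), 0.9524463887567873)
plate ((-0.39896788938118277, 0.34834760809339116), 0.7876804726819198)
wallL ((-0.46655388039371104, 0.3052243568623467), 0.9606312709384495)
[104. 104. 102.  86.  48.  19.  17.  18.  18.  17.  19.  18.  18.  18.
  18.  27.  56.  86. 101. 105. 105. 104.] [ 95.  93.  90.  88.  85.  81.  78.  75.  76.  89. 102. 106. 105. 104.
 104. 104.]
[105. 103.  98.  76.  40.  18.  18.  18.  17.  19.  18.  18.  19.  18.
  18.  34.  66.  93. 103. 106. 106. 105.] [ 96.  93.  91.  88.  85.  81.  78.  75.  77.  93. 104. 107. 106. 105.
 104. 105.]
```

Call:
servo_tool --deltas '[[[0,0,0],[0,0.3,0]],[[0,0,0],[0,0.6,0]],[[0,0,0],[0,0.6,0]],[[0,0,0],[0,0.6,0]],[[0,0,0],[0,0.6,0]],[[0,0,0],[0,0.6,0]],[[0,0,0],[0,0.6,0]],[[0,0,0],[0,0.6,0]],[[0,0,0],[0,0.5,0]],[[0,0,0],[0,0.4,0]]]'

```text
time: 7.88
tool_pos: [478.8, 289.3, 139.7]
tcp_rot: [-3.142, -0.095, 1.41]
contact_force: [-0.5, -0.3, -5.8]
grip_width: 13.7
finger_force: 30.0
```

```bash
cat > trk.py <<'E'
import sys
from plant import bot
from h import *
from look import look
n=sys.argv[1]
for i in (0,1):
    o,m,im=look(f"{n}_{i}");g=im.max(2).astype(float)
    t=np.degrees(np.arcsin(R.from_euler("xyz",o["tcp_rot"]).as_matrix()[2,0]))
    p=g[:225,425:445].mean(1);d=np.nonzero(p<80)[0]
    lo,hi=d[-1]+.5,d[0]-.5
    if lo<224: lo=d[-1]+(80-p[d[-1]])/(p[d[-1]+1]-p[d[-1]])
    y=drum_y(m,o,[435,lo],1)-2.5
    y2=drum_y(m,o,[435,hi],-1)-2.5 if hi>0 else None
    print(round(o["time"],3),"tilt",round(t,2),"rows",hi,round(lo,1),"y",round(y,1),y2,"mom",np.round(o["moment"][:2],3))
E
python3 trk.py a1
```

```text
7.875 tilt 5.43 rows 17.5 75.9 y 115.8 92.25586847199449 mom [-0.39   0.362]
7.925 tilt 5.44 rows 17.5 76.6 y 115.4 92.25432708982974 mom [-0.383  0.506]
```

Run:
```python
from h import *
for n in("w3","a1_0","a1_1"):
    g=cv2.imread(f"pics/{n}.png").max(2).astype(float)
    p=g[:225,425:445].mean(1);print(n,p[0:20:4].round(),p[66:84].round(), g[58:72,320:400].mean(1).round())
```

```text
w3 [90. 88. 87. 85. 82.] [ 53.  65.  74.  74.  74.  74.  77.  79.  84.  88.  92.  97. 101. 108.
 115. 117. 118. 116.] [ 92.  89.  86.  82.  79.  76.  79.  94. 105. 108. 107. 106. 105. 106.]
a1_0 [89. 89. 86. 85. 81.] [ 47.  59.  70.  74.  74.  74.  73.  73.  75.  76.  81.  84.  87.  89.
  92.  95. 101. 104.] [ 88.  85.  83.  80.  78.  76.  76.  88. 102. 107. 106. 105. 105. 105.]
a1_1 [89. 88. 86. 84. 82.] [ 46.  55.  69.  74.  74.  73.  73.  74.  75.  76.  79.  81.  85.  89.
  92.  95.  97. 102.] [ 88.  85.  83.  80.  78.  76.  75.  83. 100. 107. 106. 105. 105. 105.]
```

Call:
servo_tool --deltas '[[[0,0,0],[0,0,0]],[[0,0,0],[0,0,0]],[[0,0,0],[0,-0.5,0]],[[0,0,0],[0,-0.5,0]]]'

```text
time: 8.48
tool_pos: [478.8, 289.5, 139.8]
tcp_rot: [3.142, -0.076, 1.41]
contact_force: [-0.5, -0.4, -5.8]
grip_width: 14.2
finger_force: 30.0
```

```bash
sed -i 's/<80/<62/; s/(80-p/(62-p/' trk.py; python3 trk.py a2
```

```text
8.475 tilt 4.37 rows 78.5 94.0 y 104.8 57.88470178797357 mom [-0.329  0.498]
8.525 tilt 4.36 rows 83.5 98.0 y 102.4 54.964893535524446 mom [-0.283  0.393]
```

Call:
servo_tool --deltas '[[[0,0,0],[0,-0.6,0]],[[0,0,0],[0,-0.25,0]],[[0,0,0],[0,-0.2,0]],[[0,0,0],[0,-0.2,0]]]'

```text
time: 9.07
tool_pos: [478.8, 289.4, 139.7]
tcp_rot: [-3.142, -0.055, 1.41]
contact_force: [-0.4, -0.2, -5.1]
grip_width: 13.9
finger_force: 30.0
```

```bash
python3 trk.py a3
```

```text
9.075 tilt 3.14 rows 130.5 135.9 y 78.7 26.09072386954437 mom [-0.286  0.435]
9.125 tilt 3.14 rows 134.5 139.2 y 76.6 23.525248855455775 mom [-0.302  0.404]
```

Call:
servo_tool --deltas '[[[0,0,0],[0,-0.3,0]],[[0,0,0],[0,-0.2,0]],[[0,0,0],[0,-0.15,0]],[[0,0,0],[0,-0.15,0]]]'

```text
time: 9.68
tool_pos: [478.8, 289.4, 139.7]
tcp_rot: [3.142, -0.041, 1.41]
contact_force: [-0.4, -0.4, -6.4]
grip_width: 13.8
finger_force: 30.0
```

```bash
python3 trk.py a4
```

```text
Traceback (most recent call last):
  File "trk.py", line 10, in <module>
    lo,hi=d[-1]+.5,d[0]-.5
          ~^^^^
IndexError: index -1 is out of bounds for axis 0 with size 0
```

View pics/a4_0.png

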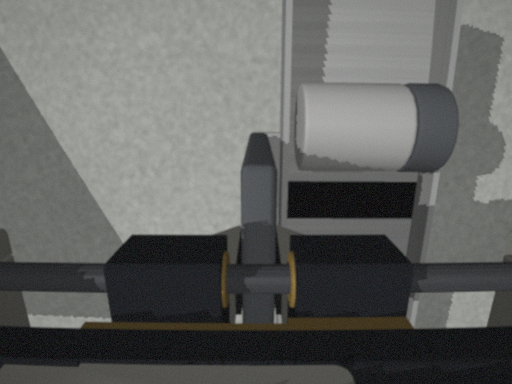

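Run:
```python
from plant import bot
from h import *
o=bot.get_obs();m=bot.camera_model("wrist");print(o["time"],o["tcp_rot"])
for n in("a3_0","a3_1","a4_0"):
    g=cv2.imread(f"pics/{n}.png").max(2).astype(float)
    print(n,g[20:226:3,425:445].mean(1).round().astype(int).tolist(),g[20:226:3,330:390].mean(1).round().astype(int).tolist())
```

```text
9.725 [-3.14157846 -0.04088589  1.41030184]
a3_0 [123, 122, 121, 121, 121, 121, 121, 121, 121, 106, 70, 74, 79, 80, 82, 84, 85, 86, 86, 88, 87, 88, 88, 86, 87, 85, 84, 82, 81, 80, 78, 77, 75, 74, 71, 67, 65, 62, 58, 63, 75, 97, 119, 122, 122, 122, 121, 122, 122, 122, 122, 122, 122, 122, 122, 122, 123, 121, 121, 122, 123, 124, 122, 106, 104, 103, 107, 109, 108] [148, 145, 144, 145, 147, 149, 149, 152, 150, 131, 134, 144, 150, 153, 156, 159, 161, 163, 164, 166, 167, 167, 166, 165, 164, 162, 161, 157, 155, 152, 149, 146, 142, 137, 132, 127, 120, 110, 100, 84, 118, 113, 121, 134, 148, 139, 131, 123, 114, 108, 108, 107, 105, 104, 42, 22, 23, 23, 22, 22, 20, 21, 21, 22, 22, 22, 67, 106, 105]
a3_1 [123, 121, 121, 121, 121, 121, 121, 120, 121, 120, 109, 68, 74, 77, 79, 81, 83, 85, 85, 86, 86, 87, 88, 88, 88, 86, 85, 85, 83, 81, 81, 80, 76, 75, 75, 72, 68, 66, 62, 60, 64, 75, 102, 120, 122, 122, 122, 121, 122, 121, 121, 122, 122, 122, 122, 122, 122, 122, 122, 122, 124, 124, 121, 105, 104, 104, 106, 109, 109] [149, 144, 144, 145, 147, 149, 149, 151, 150, 146, 130, 133, 141, 149, 153, 156, 159,
[... 197 characters left out ...]
1, 23, 22, 20, 22, 21, 21, 21, 20, 68, 106, 105]
a4_0 [122, 122, 121, 120, 121, 120, 121, 120, 120, 119, 119, 120, 118, 119, 118, 118, 118, 117, 117, 116, 116, 95, 68, 72, 76, 79, 82, 82, 85, 84, 86, 86, 87, 88, 88, 88, 87, 86, 86, 84, 84, 82, 80, 79, 77, 75, 72, 69, 66, 70, 76, 113, 122, 122, 121, 121, 123, 122, 122, 123, 122, 123, 107, 103, 102, 104, 106, 108, 108] [148, 144, 144, 145, 146, 149, 148, 150, 149, 146, 146, 147, 149, 150, 151, 152, 149, 147, 148, 149, 152, 122, 130, 139, 146, 151, 155, 158, 160, 163, 164, 165, 166, 167, 168, 168, 167, 165, 163, 161, 158, 155, 152, 148, 144, 140, 133, 121, 109, 94, 87, 105, 105, 104, 40, 21, 22, 22, 21, 21, 21, 20, 20, 22, 20, 21, 68, 106, 105]
```

The container is at rows 84–172, moving toward the strip (rows 182–217). I'll switch to tracking both cap edges.

```bash
cat > trk.py <<'E'
import sys
from plant import bot
from h import *
from look import look
def edges(im):
    g=im.max(2).astype(float);p=g[:262,425:445].mean(1)
    n,l,s,c=cv2.connectedComponentsWithStats((p<98).astype(np.uint8)[:,None]);k=1+np.argmax(s[1:,4]);a,b=s[k,1],s[k,1]+s[k,3]-1
    return a-(98-p[a])/(p[a-1]-p[a]), b+(98-p[b])/(p[b+1]-p[b])
def rep(o,m,im):
    t=np.degrees(np.arcsin(R.from_euler("xyz",o["tcp_rot"]).as_matrix()[2,0]))
    hi,lo=edges(im);print(round(o["time"],3),"tilt",round(t,2),"rows",round(hi,1),round(lo,1),"y lo/hi",round(drum_y(m,o,[435,lo],1),1),round(drum_y(m,o,[435,hi],-1),1),"mom",np.round(o["moment"][:2],3))
if __name__=="__main__":
    for i in (0,1): rep(*look(f"{sys.argv[1]}_{i}"))
E
python3 - <<'E'
from trk import *
o=bot.get_obs();m=bot.camera_model("wrist")
for n in("a3_0","a3_1","a4_0"): rep(o,m,cv2.imread(f"pics/{n}.png"))
E
python3 trk.py a5
```

```text
9.725 tilt 2.34 rows 85.2 174.3 y lo/hi 56.6 56.5 mom [-0.174  0.416]
9.775 tilt 2.35 rows 87.5 175.9 y lo/hi 55.5 55.1 mom [-0.22  0.47]Traceback (most recent call last):
  File "<stdin>", line 1, in <module>
  File "trk.py", line 4, in <module>
    from look import look
  File "look.py", line 4, in <module>
    n=sys.argv[1]
      ~~~~~~~~^^^
IndexError: list index out of range
```

Call:
servo_tool --deltas '[[[0,0,0],[0,0.1,0]],[[0,0,0],[0,-0.05,0]],[[0,0,0],[0,-0.1,0]],[[0,0,0],[0,-0.1,0]],[[0,0,0],[0,-0.1,0]]]'

```text
time: 10.45
tool_pos: [478.8, 289.4, 139.7]
tcp_rot: [3.142, -0.037, 1.41]
contact_force: [0.2, -0.7, -5.4]
grip_width: 13.7
finger_force: 30.0
```

```bash
python3 trk.py a6
```

```text
10.45 tilt 2.1 rows 108.5 194.0 y lo/hi 43.5 42.4 mom [-0.173  0.427]
10.5 tilt 2.1 rows 110.2 195.7 y lo/hi 42.3 41.4 mom [-0.135  0.436]
```

Call:
servo_tool --deltas '[[[0,0,0],[0,-0.05,0]],[[0,0,0],[0,-0.1,0]],[[0,0,0],[0,-0.1,0]],[[0,0,0],[0,-0.1,0]],[[0,0,0],[0,-0.1,0]]]'

```text
time: 11.18
tool_pos: [478.8, 289.4, 139.7]
tcp_rot: [3.142, -0.029, 1.41]
contact_force: [-0.7, 0.6, -5.1]
grip_width: 14.2
finger_force: 30.0
```

```bash
python3 trk.py a7
```

```text
11.175 tilt 1.65 rows 128.5 214.4 y lo/hi 29.5 29.9 mom [-0.132  0.401]
11.225 tilt 1.65 rows 129.6 214.5 y lo/hi 29.5 29.2 mom [-0.102  0.364]
```

Call:
servo_tool --deltas '[[[0,0,0],[0,0.05,0]],[[0,0,0],[0,-0.05,0]],[[0,0,0],[0,-0.08,0]],[[0,0,0],[0,-0.08,0]],[[0,0,0],[0,-0.1,0]],[[0,0,0],[0,-0.1,0]]]'

```text
time: 12.02
tool_pos: [478.8, 289.4, 139.7]
tcp_rot: [3.142, -0.023, 1.41]
contact_force: [1.0, 0.8, -5.3]
grip_width: 14.0
finger_force: 30.0
```

```bash
python3 trk.py a8
```

```text
12.025 tilt 1.29 rows 147.4 228.8 y lo/hi 19.5 17.6 mom [-0.07  0.42]
12.075 tilt 1.29 rows 148.0 229.5 y lo/hi 19.0 17.3 mom [-0.143  0.372]
```

Call:
servo_tool --deltas '[[[0,0,0],[0,0,0]],[[0,0,0],[0,-0.05,0]],[[0,0,0],[0,-0.07,0]],[[0,0,0],[0,-0.07,0]],[[0,0,0],[0,-0.07,0]]]'

```text
time: 12.75
tool_pos: [478.8, 289.4, 139.7]
tcp_rot: [3.142, -0.018, 1.41]
contact_force: [0.5, 0.3, -4.8]
grip_width: 13.7
finger_force: 30.0
```

```bash
python3 trk.py a9
```

```text
12.75 tilt 1.03 rows 149.0 230.5 y lo/hi 18.3 16.6 mom [-0.138  0.359]
12.8 tilt 1.03 rows 149.0 230.5 y lo/hi 18.3 16.6 mom [-0.086  0.402]
```

```bash
cat > sim.py <<'E'
import numpy as np
def sim(rows,y,th,mu,v=0,dt=.001):
    out=[]
    for d in rows:
        for _ in range(125):
            th+=d/125; f=6540*(y/1800-np.radians(th)); F=6540*mu
            if abs(v)<1e-9: a=0 if abs(f)<=F else f-np.sign(f)*F; v=a*dt
            else:
                w=v+(f-np.sign(v)*F)*dt; v=0 if w*v<0 and abs(f)<=F else w
            y+=v*dt
        out.append((round(th,2),round(y,1),round(v)))
    return out
E
python3 - <<'E'
from sim import *
for mu in(.011,.012,.013):
    print(mu,sim([.35,.35,0,0,-.4,-.4,-.3,-.3,-.2,-.1,-.03],15.8,1.03,mu)[3:])
E
```

```text
0.011 [(1.73, np.float64(11.1), -26), (1.33, np.float64(7.2), -35), (0.93, np.float64(2.5), -40), (0.63, np.float64(-2.6), -42), (0.33, np.float64(-7.9), -42), (0.13, np.float64(-13.2), -41), (0.03, np.float64(-18.3), -41), (-0.0, np.float64(-23.4), -41)]
0.012 [(1.73, np.float64(11.8), -23), (1.33, np.float64(8.4), -30), (0.93, np.float64(4.4), -34), (0.63, np.float64(0.1), -34), (0.33, np.float64(-4.0), -32), (0.13, np.float64(-7.8), -28), (0.03, np.float64(-11.0), -24), (-0.0, np.float64(-13.8), -20)]
0.013 [(1.73, np.float64(12.5), -20), (1.33, np.float64(9.6), -26), (0.93, np.float64(6.1), -28), (0.63, np.float64(2.7), -26), (0.33, np.float64(-0.3), -22), (0.13, np.float64(-2.7), -15), (0.03, np.float64(-4.2), -8), (-0.0, np.float64(-4.6), 0)]
```

Run:
```python
from sim import *
for mu in(.011,.012,.013):
  for r in([.35,.3,0,-.5,-.6,-.58,0,0,0],[.35,.35,0,-.3,-.8,-.63,0,0,0]):
    print(mu,[tuple(map(float,q)) for q in sim(r,15.8,1.03,mu)[3:]])
```

```text
0.011 [(1.18, 11.6, -21.0), (0.58, 8.9, -20.0), (-0.0, 6.9, -11.0), (-0.0, 6.3, 0.0), (-0.0, 6.3, 0.0), (-0.0, 6.3, 0.0)]
0.011 [(1.43, 11.2, -24.0), (0.63, 8.0, -26.0), (-0.0, 5.2, -18.0), (-0.0, 3.6, -7.0), (-0.0, 3.3, 0.0), (-0.0, 3.3, 0.0)]
0.012 [(1.18, 12.3, -18.0), (0.58, 10.2, -15.0), (-0.0, 8.8, -5.0), (-0.0, 8.7, 0.0), (-0.0, 8.7, 0.0), (-0.0, 8.7, 0.0)]
0.012 [(1.43, 11.9, -21.0), (0.63, 9.2, -21.0), (-0.0, 7.1, -12.0), (-0.0, 6.4, 0.0), (-0.0, 6.4, 0.0), (-0.0, 6.4, 0.0)]
0.013 [(1.18, 12.9, -14.0), (0.58, 11.3, -11.0), (-0.0, 10.6, 0.0), (-0.0, 10.6, 0.0), (-0.0, 10.6, 0.0), (-0.0, 10.6, 0.0)]
0.013 [(1.43, 12.6, -18.0), (0.63, 10.3, -17.0), (-0.0, 8.8, -6.0), (-0.0, 8.7, 0.0), (-0.0, 8.7, 0.0), (-0.0, 8.7, 0.0)]
```

Call:
servo_tool --deltas '[[[0,0,0],[0,0.4,0]],[[0,0,0],[0,0.4,0]],[[0,0,0],[0,0,0]],[[0,0,0],[0,-0.3,0]],[[0,0,0],[0,-0.8,0]],[[0,0,0],[0,-0.73,0]],[[0,0,0],[0,0,0]],[[0,0,0],[0,0,0]]]'

```text
time: 13.85
tool_pos: [478.8, 289.5, 139.7]
tcp_rot: [-3.142, -0.0, 1.41]
contact_force: [0.8, -0.2, -5.3]
grip_width: 13.7
finger_force: 30.0
```

```bash
python3 trk.py b1
```

```text
13.85 tilt 0.01 rows 154.2 235.1 y lo/hi 15.0 13.1 mom [-0.078  0.398]
13.9 tilt 0.0 rows 154.2 235.3 y lo/hi 14.8 13.1 mom [-0.065  0.364]
```

Run:
```python
from sim import *
for mu in(.013,.014,.015,.016): print(mu,sim([.4,.4,0,-.3,-.8,-.73,0,0],15.8,1.03,mu)[-1])
for mu in(.014,.015,.016):
  for r in([.7,.7,.5,.2,0,-.5,-.8,-.8,0,0],[.7,.7,.6,.3,0,-.6,-.9,-.8,0,0],[.7,.7,.6,.3,0,-.3,-.9,-1.1,0,0]):
    print(mu,sim(r,12.5,0,mu)[-1])
```

```text
0.013 (0.0, np.float64(5.5), 0)
0.014 (0.0, np.float64(7.8), 0)
0.015 (0.0, np.float64(9.7), 0)
0.016 (0.0, np.float64(11.2), 0)
0.014 (0.0, np.float64(-21.4), -41)
0.014 (0.0, np.float64(-29.4), -59)
0.014 (-0.0, np.float64(-33.6), -70)
0.015 (0.0, np.float64(-16.7), -29)
0.015 (0.0, np.float64(-24.6), -47)
0.015 (-0.0, np.float64(-28.9), -58)
0.016 (0.0, np.float64(-12.0), -17)
0.016 (0.0, np.float64(-20.0), -35)
0.016 (-0.0, np.float64(-24.3), -47)
```

Run:
```python
from sim import *
for r in([.7,.7,.3,0,-.3,-.7,-.7,0,0,0],[.7,.7,.3,0,-.5,-.6,-.6,0,0,0],[.7,.7,.4,0,-.4,-.7,-.7,0,0,0]):
  print([float(sim(r,12.5,0,mu)[-1][1]) for mu in(.015,.016,.0167,.0175)])
```

```text
[6.1, 7.7, 8.7, 9.7]
[7.1, 8.6, 9.4, 10.2]
[4.5, 6.3, 7.4, 8.5]
```

Call:
servo_tool --deltas '[[[0,0,0],[0,0.7,0]],[[0,0,0],[0,0.7,0]],[[0,0,0],[0,0.4,0]],[[0,0,0],[0,0,0]],[[0,0,0],[0,0,0]],[[0,0,0],[0,-0.4,0]],[[0,0,0],[0,-0.7,0]],[[0,0,0],[0,-0.7,0]],[[0,0,0],[0,0,0]],[[0,0,0],[0,0,0]]]'

```text
time: 15.2
tool_pos: [478.8, 289.5, 139.7]
tcp_rot: [-3.142, -0.0, 1.41]
contact_force: [0.1, -0.1, -5.3]
grip_width: 13.9
finger_force: 30.0
```

```bash
python3 trk.py b2
```

```text
Traceback (most recent call last):
  File "trk.py", line 13, in <module>
    for i in (0,1): rep(*look(f"{sys.argv[1]}_{i}"))
                    ~~~^^^^^^^^^^^^^^^^^^^^^^^^^^^^^
  File "trk.py", line 11, in rep
    hi,lo=edges(im);print(round(o["time"],3),"tilt",round(t,2),"rows",round(hi,1),round(lo,1),"y lo/hi",round(drum_y(m,o,[435,lo],1),1),round(drum_y(m,o,[435,hi],-1),1),"mom",np.round(o["moment"][:2],3))
          ~~~~~^^^^
  File "trk.py", line 8, in edges
    return a-(98-p[a])/(p[a-1]-p[a]), b+(98-p[b])/(p[b+1]-p[b])
                                                   ~^^^^^
IndexError: index 262 is out of bounds for axis 0 with size 262
```

```bash
sed -i 's/, b+(98-p\[b\])\/(p\[b+1\]-p\[b\])/, float(b)/' trk.py; sed -i 's/^n=sys.argv\[1\]//; s/look(n);g/look(sys.argv[1]);g/' look.py; python3 trk.py b3
python3 - <<'E'
import cv2
from plant import bot
a=cv2.imread("pics/b3_1.png");b=bot.capture("scene")[:,:,::-1];cv2.imwrite("pics/s3.png",b)
cv2.imwrite("pics/v3.png",cv2.resize(cv2.hconcat([a[60:290,230:500],cv2.resize(b[100:230,180:333],(271,230))[:, :]]),None,fx=1.45,fy=1.45))
E
```

```text
15.25 tilt 0.01 rows 188.5 261.0 y lo/hi -4.0 -10.7 mom [-0.047  0.393]
15.3 tilt 0.01 rows 188.6 261.0 y lo/hi -4.0 -10.8 mom [0.    0.391]
```

View pics/v3.png

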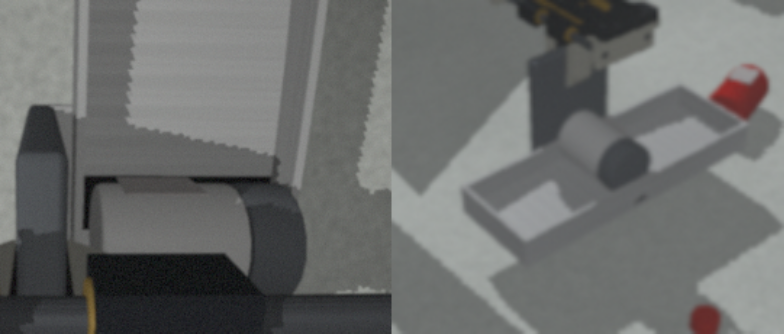

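The wrist crop (left) and scene crop (right) show the drum at rest on the strip, but about 11 mm to the −y side. I'll nudge it back toward the middle.

Run:
```python
from sim import *
for mu in(.011,.012,.013,.014,.015):print(mu,sim([.7,.7,.4,0,0,-.4,-.7,-.7,0,0],12.5,0,mu)[-1][1])
for r in([.7,.7,0,-.4,-.6,-.4,0,0,0],[.7,.7,0,-.7,-.7,0,0,0],[.7,.7,.2,0,-.9,-.7,0,0,0],[.7,.7,.2,-.2,-.7,-.7,0,0,0]):
  print([float(sim(r,11.3,0,mu)[-1][1]) for mu in(.011,.012,.013,.014,.015,.0167)])
```

```text
0.011 -24.4
0.012 -19.3
0.013 -14.3
0.014 -9.4
0.015 -4.6
[7.6, 8.6, 9.4, 10.1, 10.6, 11.1]
[8.8, 9.5, 10.0, 10.4, 10.8, 11.1]
[2.1, 4.1, 5.7, 7.0, 8.1, 9.5]
[3.5, 5.2, 6.7, 7.8, 8.8, 10.0]
```

Call:
servo_tool --deltas '[[[0,0,0],[0,-0.7,0]],[[0,0,0],[0,-0.7,0]],[[0,0,0],[0,-0.4,0]],[[0,0,0],[0,0,0]],[[0,0,0],[0,0.9,0]],[[0,0,0],[0,0.9,0]],[[0,0,0],[0,0,0]],[[0,0,0],[0,0,0]]]'

```text
time: 16.4
tool_pos: [478.9, 289.2, 139.8]
tcp_rot: [3.141, -0.0, 1.41]
contact_force: [-0.3, 0.4, -5.6]
grip_width: 13.9
finger_force: 30.0
```

```bash
python3 trk.py b4
```

```text
16.4 tilt 0.01 rows 178.3 256.0 y lo/hi -0.3 -3.4 mom [-0.053  0.416]
16.45 tilt 0.01 rows 178.4 256.0 y lo/hi -0.3 -3.5 mom [-0.03  0.39]
```

Call:
servo_tool --deltas '[[[-0.0004,0.0001,-5e-05],[0,0,0]],[[-0.0008,0.0001,-0.0001],[0,0,0]],[[-0.0012,0.0002,-0.00015],[0,0,0]],[[-0.0016,0.0003,-0.0002],[0,0,0]],[[-0.002,0.0004,-0.00025],[0,0,0]],[[-0.0024,0.0004,-0.0003],[0,0,0]],[[-0.0028,0.0005,-0.00035],[0,0,0]],[[-0.0032,0.0006,-0.0004],[0,0,0]],[[-0.0036,0.0006,-0.00045],[0,0,0]],[[-0.004,0.0007,-0.0005],[0,0,0]],[[-0.0044,0.0008,-0.00055],[0,0,0]],[[-0.0048,0.0008,-0.0006],[0,0,0]],[[-0.0052,0.0009,-0.00065],[0,0,0]],[[-0.0056,0.001,-0.0007],[0,0,0]],[[-0.006,0.001,-0.00075],[0,0,0]],[[-0.0064,0.0011,-0.0008],[0,0,0]],[[-0.0068,0.0012,-0.00085],[0,0,0]],[[-0.0072,0.0013,-0.0009],[0,0,0]],[[-0.0076,0.0013,-0.00095],[0,0,0]],[[-0.008,0.0014,-0.001],[0,0,0]]]'

```text
time: 19.0
tool_pos: [479.9, 203.6, 150.3]
tcp_rot: [3.141, -0.0, 1.41]
contact_force: [-0.1, -0.3, -6.1]
grip_width: 14.0
finger_force: 30.0
```

Call:
servo_tool --deltas '[[[-0.008,0.0014,-0.001],[0,0,0]],[[-0.008,0.0014,-0.001],[0,0,0]],[[-0.008,0.0014,-0.001],[0,0,0]],[[-0.008,0.0014,-0.001],[0,0,0]]]'

```text
time: 19.5
tool_pos: [480.3, 171.1, 154.3]
tcp_rot: [3.142, -0.0, 1.41]
contact_force: [0.3, 0.3, -5.1]
grip_width: 14.0
finger_force: 30.0
```

Run:
```python
from trk import *
rep(*look("c1")); print(bot.get_obs()["dq"].round(3) if hasattr(bot.get_obs()["dq"],"round") else bot.get_obs()["dq"])
```

```text
19.5 tilt 0.0 rows 179.2 256.0 y lo/hi -0.3 -4.1 mom [-0.011  0.399]
[ 0.014  0.006 -0.006  0.004  0.     0.027]
```

Call:
servo_tool --deltas '[[[-0.008,0.0014,-0.001],[0,0,0]],[[-0.008,0.0014,-0.001],[0,0,0]],[[-0.008,0.0014,-0.001],[0,0,0]],[[-0.008,0.0014,-0.001],[0,0,0]],[[-0.008,0.0014,-0.001],[0,0,0]],[[-0.008,0.0014,-0.001],[0,0,0]],[[-0.008,0.0014,-0.001],[0,0,0]],[[-0.008,0.0014,-0.001],[0,0,0]],[[-0.008,0.0014,-0.001],[0,0,0]],[[-0.008,0.0014,-0.001],[0,0,0]],[[-0.0076,0.0013,-0.001],[0,0,0]],[[-0.0072,0.0013,-0.0009],[0,0,0]],[[-0.0066,0.0012,-0.0008],[0,0,0]],[[-0.006,0.001,-0.0008],[0,0,0]],[[-0.0052,0.0009,-0.0007],[0,0,0]],[[-0.0044,0.0008,-0.0006],[0,0,0]],[[-0.0034,0.0006,-0.0004],[0,0,0]],[[-0.0024,0.0004,-0.0003],[0,0,0]],[[-0.0014,0.0002,-0.0002],[0,0,0]],[[-0.0005,0.0001,-0.0001],[0,0,0]]]'

```text
time: 22.05
tool_pos: [481.9, 45.0, 170.0]
tcp_rot: [3.142, -0.0, 1.41]
contact_force: [0.4, -0.3, -5.4]
grip_width: 13.9
finger_force: 30.0
```

```bash
python3 trk.py c2
```

```text
22.05 tilt 0.01 rows 176.0 259.0 y lo/hi -2.5 -1.8 mom [-0.029  0.361]
22.1 tilt 0.0 rows 176.3 259.0 y lo/hi -2.5 -2.0 mom [0.007 0.452]
```

Call:
servo_tool --deltas '[[[-0.0004,0.0001,-5e-05],[0,0,0]],[[-0.0008,0.0001,-0.0001],[0,0,0]],[[-0.0012,0.0002,-0.00015],[0,0,0]],[[-0.0016,0.0003,-0.0002],[0,0,0]],[[-0.002,0.0004,-0.00025],[0,0,0]],[[-0.0024,0.0004,-0.0003],[0,0,0]],[[-0.0028,0.0005,-0.00035],[0,0,0]],[[-0.0032,0.0006,-0.0004],[0,0,0]],[[-0.0036,0.0006,-0.00045],[0,0,0]],[[-0.004,0.0007,-0.0005],[0,0,0]],[[-0.0044,0.0008,-0.00055],[0,0,0]],[[-0.0048,0.0008,-0.0006],[0,0,0]],[[-0.0052,0.0009,-0.00065],[0,0,0]],[[-0.0056,0.001,-0.0007],[0,0,0]],[[-0.006,0.001,-0.00075],[0,0,0]],[[-0.0064,0.0011,-0.0008],[0,0,0]]]'

```text
time: 24.15
tool_pos: [482.6, -10.6, 176.9]
tcp_rot: [3.142, -0.0, 1.41]
contact_force: [0.5, 0.3, -4.9]
grip_width: 13.8
finger_force: 30.0
```

Call:
servo_tool --deltas '[[[-0.0064,0.0011,-0.00085],[0,0,0]],[[-0.0064,0.0011,-0.00085],[0,0,0]],[[-0.0064,0.0011,-0.00085],[0,0,0]],[[-0.0064,0.0011,-0.00085],[0,0,0]],[[-0.0064,0.0011,-0.00085],[0,0,0]],[[-0.0064,0.0011,-0.00085],[0,0,0]],[[-0.0064,0.0011,-0.00085],[0,0,0]],[[-0.0064,0.0011,-0.00085],[0,0,0]],[[-0.0064,0.0011,-0.00085],[0,0,0]],[[-0.0064,0.0011,-0.00085],[0,0,0]],[[-0.0064,0.0011,-0.00085],[0,0,0]],[[-0.0064,0.0011,-0.00085],[0,0,0]],[[-0.0064,0.0011,-0.00085],[0,0,0]],[[-0.0064,0.0011,-0.00085],[0,0,0]],[[-0.0064,0.0011,-0.00085],[0,0,0]],[[-0.0064,0.0011,-0.00085],[0,0,0]],[[-0.0064,0.0012,-0.00085],[0,0,0]],[[-0.0064,0.0012,-0.00085],[0,0,0]],[[-0.0064,0.0012,-0.00085],[0,0,0]]]'

```text
time: 26.52
tool_pos: [484.1, -134.0, 193.0]
tcp_rot: [-3.142, -0.0, 1.41]
contact_force: [0.3, -0.6, -4.9]
grip_width: 13.8
finger_force: 30.0
```

Call:
servo_tool --deltas '[[[-0.006,0.0011,-0.0008],[0,0,0]],[[-0.0056,0.001,-0.00075],[0,0,0]],[[-0.0052,0.0009,-0.0007],[0,0,0]],[[-0.0048,0.0008,-0.00065],[0,0,0]],[[-0.0044,0.0008,-0.0006],[0,0,0]],[[-0.004,0.0007,-0.00055],[0,0,0]],[[-0.0036,0.0006,-0.0005],[0,0,0]],[[-0.0032,0.0006,-0.0004],[0,0,0]],[[-0.0028,0.0005,-0.0004],[0,0,0]],[[-0.0024,0.0004,-0.0003],[0,0,0]],[[-0.002,0.0004,-0.0003],[0,0,0]],[[-0.0016,0.0003,-0.0002],[0,0,0]],[[-0.0014,0.0003,-0.0002],[0,0,0]],[[-0.0012,0.0002,-0.0001],[0,0,0]],[[-0.001,0.0002,-0.0001],[0,0,0]],[[-0.0007,0.0001,-0.0001],[0,0,0]],[[-0.0004,0.0001,0],[0,0,0]],[[0,0,0],[0,0,0]],[[0,0,0],[0,0,0]]]'

```text
time: 28.9
tool_pos: [484.9, -184.7, 199.6]
tcp_rot: [3.142, -0.0, 1.41]
contact_force: [0.0, 0.3, -5.1]
grip_width: 13.9
finger_force: 30.0
```

```bash
python3 trk.py c3
python3 - <<'E'
from plant import bot
from h import *
ims=[bot.capture(n)[:,:,::-1] for n in("top","scene")]
cv2.imwrite("pics/f1.png",cv2.resize(cv2.hconcat([ims[0][120:340,250:450],ims[1][140:360,20:220]]),None,fx=2,fy=2))
E
```

```text
28.9 tilt 0.01 rows 185.8 261.0 y lo/hi -4.0 -8.8 mom [-0.005  0.414]
28.95 tilt 0.01 rows 185.8 261.0 y lo/hi -4.0 -8.8 mom [-0.056  0.365]
```

View pics/f1.png

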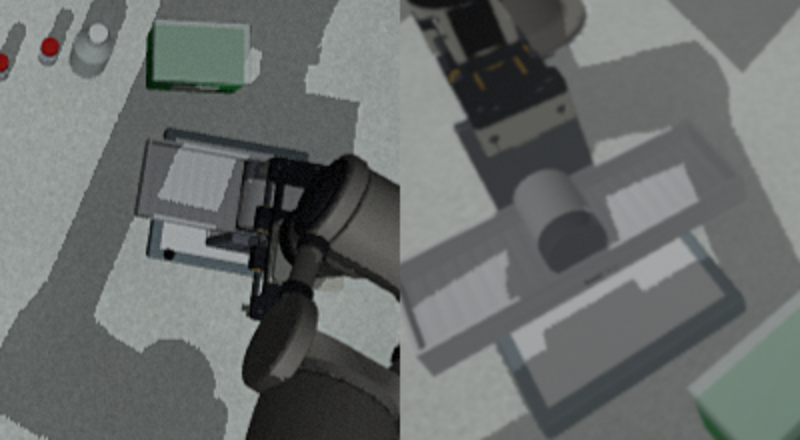

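The tray is held over the panel and the drum rests on the strip, about 9 mm off-centre. I'll repeat the earlier small nudge to centre it.

Call:
servo_tool --deltas '[[[0,0,0],[0,-0.7,0]],[[0,0,0],[0,-0.7,0]],[[0,0,0],[0,-0.4,0]],[[0,0,0],[0,0,0]],[[0,0,0],[0,0.9,0]],[[0,0,0],[0,0.9,0]],[[0,0,0],[0,0,0]],[[0,0,0],[0,0,0]]]'

```text
time: 30.1
tool_pos: [484.9, -184.8, 199.6]
tcp_rot: [-3.142, -0.0, 1.41]
contact_force: [-0.7, -0.5, -4.6]
grip_width: 13.7
finger_force: 30.0
```

```bash
python3 trk.py c4
```

```text
30.1 tilt 0.01 rows 176.1 253.0 y lo/hi 1.9 -1.9 mom [-0.085  0.41 ]
30.15 tilt 0.0 rows 176.1 253.0 y lo/hi 1.9 -1.9 mom [0.005 0.423]
```

The drum is now centred at about −2 mm and at rest. Holding for over 6 s.

Call:
servo_tool --deltas '[[[0,0,0],[0,0,0]],[[0,0,0],[0,0,0]],[[0,0,0],[0,0,0]],[[0,0,0],[0,0,0]],[[0,0,0],[0,0,0]],[[0,0,0],[0,0,0]],[[0,0,0],[0,0,0]],[[0,0,0],[0,0,0]],[[0,0,0],[0,0,0]],[[0,0,0],[0,0,0]],[[0,0,0],[0,0,0]],[[0,0,0],[0,0,0]],[[0,0,0],[0,0,0]],[[0,0,0],[0,0,0]],[[0,0,0],[0,0,0]],[[0,0,0],[0,0,0]],[[0,0,0],[0,0,0]],[[0,0,0],[0,0,0]],[[0,0,0],[0,0,0]],[[0,0,0],[0,0,0]]]'

```text
time: 32.7
tool_pos: [484.9, -184.7, 199.6]
tcp_rot: [3.142, -0.0, 1.41]
contact_force: [-0.6, 0.4, -4.8]
grip_width: 14.1
finger_force: 30.0
```

Call:
servo_tool --deltas '[[[0,0,0],[0,0,0]],[[0,0,0],[0,0,0]],[[0,0,0],[0,0,0]],[[0,0,0],[0,0,0]],[[0,0,0],[0,0,0]],[[0,0,0],[0,0,0]],[[0,0,0],[0,0,0]],[[0,0,0],[0,0,0]],[[0,0,0],[0,0,0]],[[0,0,0],[0,0,0]],[[0,0,0],[0,0,0]],[[0,0,0],[0,0,0]],[[0,0,0],[0,0,0]],[[0,0,0],[0,0,0]],[[0,0,0],[0,0,0]],[[0,0,0],[0,0,0]],[[0,0,0],[0,0,0]],[[0,0,0],[0,0,0]],[[0,0,0],[0,0,0]],[[0,0,0],[0,0,0]]]'

```text
time: 35.2
tool_pos: [484.9, -184.7, 199.6]
tcp_rot: [3.142, -0.0, 1.41]
contact_force: [0.5, -1.0, -5.8]
grip_width: 14.2
finger_force: 30.0
```

Call:
servo_tool --deltas '[[[0,0,0],[0,0,0]],[[0,0,0],[0,0,0]],[[0,0,0],[0,0,0]],[[0,0,0],[0,0,0]],[[0,0,0],[0,0,0]],[[0,0,0],[0,0,0]],[[0,0,0],[0,0,0]],[[0,0,0],[0,0,0]],[[0,0,0],[0,0,0]],[[0,0,0],[0,0,0]]]'

```text
time: 36.45
tool_pos: [484.9, -184.7, 199.6]
tcp_rot: [3.142, -0.0, 1.41]
contact_force: [0.0, -0.3, -5.2]
grip_width: 13.9
finger_force: 30.0
```

```bash
python3 trk.py c5 && python3 -c "
from plant import bot
print(bot.close_job())"
```

```text
36.45 tilt 0.01 rows 175.5 253.0 y lo/hi 2.0 -1.4 mom [-0.059  0.411]
36.5 tilt 0.01 rows 175.5 253.0 y lo/hi 1.9 -1.5 mom [-0.062  0.356]
the job is handed in; nothing more can be done
None
```

The job is handed in at 36.5 s with no verdict returned: the tray was held level about 8 cm above the glass centre for over 6 s, the container at rest about 2 mm from the strip's middle; the gripper showed only 30 N (fixed by the interface), not the 60 N asked, but I saw no slip when I checked after the lift, and I gave the container one small re-centring tilt over the panel before the hold.

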